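# Lay out the tone-hole facing tools for a saxophone

## Robot

A 6-joint arm with a two-finger parallel gripper is mounted at the origin on the work surface. World frame = base frame: x ahead of the robot, y to its left, z up, the work surface at z = 0. Lengths are in m, angles in rad, forces in N, time in s.
With the tool pointing down it reaches from about 0.375 to 0.925 m from the base axis. Payload 5.7 kg.
Tool frame: the origin (TCP) lies between the finger pads; the fingertips stand 14 mm ahead of it and the grasp point (between the pads) lies 5 mm behind it; z points along the fingers, y is the line along which they close (so a half turn about z gives the same grasp; the last joint's range is limited). The gripper opens to 88 mm and grips with 3 to 60 N. Pads are 20 mm wide; open, the fingers measure 115 mm over their backs; the gripper's body (75 mm by 178 mm) begins 61 mm behind the grasp point.
Start: joints at [1.036, 0.359, 1.51, -0, 1.272, -0.115], TCP at [0.245, 0.548, 0.237] pointing down, gripper open.
Joint ranges: [-2.97, 2.97], [-1.01, 2.36], [0.21, 2.38], [-0.96, 4.11], [0.2, 2.71], [-2.98, 2.98]. Speed limits (rad/s): [2.39, 2.39, 3.14, 3.14, 3.14, 3.14].

## Interface

Orientations are given as a rotation vector (axis times angle).
In Python, from workcell import * gives the robot as it stands. Calls block until the motion is done:
- move_to(position, orientation): joint-space move of the TCP to a pose.
- movel(position, orientation=None, velocity=0.15, guard=None): straight line of the TCP; orientation=None keeps the orientation; velocity is the mean speed in m/s. With guard (N) it stops when the force on the tool has changed by that much, and returns True; else False.
- move_joints(angles): joint-space move.
- grip(opening, strength=None): finger opening in m; strength is the grip in N (None keeps the last); returns when the fingers have stopped.
- pause(seconds).
- solve_ik(position, orientation): joint angles nearest the present ones, or None.
- get_obs(): the state.
- get_image(name): name is "side" or "top"; returns the picture (384x512x3 uint8, red, green, blue); there is no depth.
- calibration(name): a dict with "fx", "fy", "cx", "cy" (pixels), "dist" ([k1, k2, p1, p2, k3] as OpenCV has them; the pictures are not rectified), "origin" and "attitude" of the camera in the world. Camera axes: x right, y up, looking along -z (the intrinsics and any distortion apply to the point x, -y, -z); pixel columns grow to the right and rows downward; lengths in m; the calibration is good to about 2 mm. A picture is of the moment at which its call begins. calibration takes no time and is no camera call.
A pose or a line that the arm cannot do raises PlanningError and nothing moves.
- sign_off(): hands the job in; it is judged then, once.
The state is a dict: "time_s": time; "qpos": joint angles; "dq": joint speeds; "effort": joint torques, N m; "ee_pos": TCP position; "tcp_rot": TCP orientation; "contact_force": force on the tool from outside, world axes, zero at the start; "wrist_torque": the same for the moment, N m; "width": finger opening in m; "finger_force": force on a finger pad.
Only numpy, scipy, OpenCV 4.12 (cv2) and the standard library are available. Lean on these libraries where they do the work, as an engineer would, in place of code of your own. Each camera call takes 0.05 s, during which the arm holds its last target. There are 200 camera calls.

## Task

Lay out the bench for facing tone holes. Seat the two flanged facing discs face down (wide flange underneath) on the spigot stand, the large one first and fully home, the small one on top of it. On the cork mat stand the spring anvil in the middle of the near right-hand square (as seen from the robot), the stepped key-cup gauge in the square to the left of the anvil and the thumb hook, on its plate, in the square behind the anvil (away from the robot), each in the middle of its square and upright; do not shift the jar, the mouthpiece cap or the burnisher.

Things in the scene. Friction and masses are not known exactly. Their poses are not given: they have to be found in the camera images.
- disc_large: Large facing disc, bare aluminium, loose, lying flange (face) down: flange 64 mm across and 8 mm thick, above it a round hub 30 mm across up to 36 mm; a 16 mm bore goes right through. Origin on the bore axis at the underside of the flange, z up. About 60 to 130 g.
- disc_small: Small facing disc, bare aluminium, loose, lying flange down: flange 44 mm across and 8 mm thick, above it a round hub 26 mm across up to 34 mm; a 16 mm bore goes right through. Origin on the bore axis at the underside of the flange, z up. About 35 to 70 g.
- anvil: Steel spring anvil, loose: foot 46 (x) x 28 (y) x 14 mm high, on it a narrower block 30 (x) x 18 (y) mm from 14 up to 42 mm, two dark grooves across the top. About 110 to 230 g. Origin at the centre of its underside, z up.
- gauge: Blue plastic key-cup gauge, loose, three round steps: 48 mm across up to 12 mm, 38 mm across up to 24 mm, 26 mm across up to 48 mm. About 30 to 65 g. Origin at the centre of its underside, z up.
- hook: Gold-lacquered thumb hook, loose, standing on its plate 40 (x) x 24 (y) x 5 mm; a round bar 10 mm thick rises from the plate 10 mm to the -x side of the centre and curls over towards +x in the plane y = 0, top at 33 mm. About 30 to 55 g. Origin at the centre of its underside, z up.
- stand: Spigot stand, fixed: round dark steel base 90 mm across, 15 mm high; from its centre a steel spigot 12 mm across rises to 67 mm above the bench, its last 4 mm tapered. Origin at the centre of the underside of the base, z up. The seated large disc has its origin 15 mm above this origin, the small disc on it 51 mm above it.
- mat: Cork mat, fixed, 190 x 190 x 5 mm, with four dark outlined 70 mm squares in two rows of two, their centres 45 mm from the mat's centre along its x and 45 mm along its y. Origin at the centre of its underside, x away from the robot, y to the robot's left, turned at most 0.15 rad. Near right square at (-45, -45) mm, near left at (-45, +45), far right at (+45, -45); the far left one stays empty.
- jar: Bystander: amber glass grease jar with a white lid, 42 mm across, 42 mm high, loose. Leave it alone. Origin at the centre of its underside, z up.
- cap: Bystander: black plastic mouthpiece cap, a plain taper 38 mm across below and 30 mm above, 50 mm high, loose. Leave it alone. Origin at the centre of its underside, z up.
- burnisher: Bystander: burnisher about 157 mm long lying along its x, dark handle 18 mm wide and 14 mm high to -x, steel blade to +x, loose, beyond the mat and the stand. Leave it alone. Origin at bench height near its middle.
Not all that is in view belongs to the job. There is more than one size of the stand; the job needs the largest.

How it is judged:
At the end, for the whole second after the job is handed in: Large disc on the stand's base, small disc on its hub: heights within 4 mm, within 6 mm of the spigot axis, tilt under 0.1 rad. Anvil, gauge, hook on the mat within 15 mm (each mat axis) of the near right, near left, far right square centres, tilt under 0.12 rad. All at rest (horizontal distance between each of disc_large, disc_small and stand below 0.006 m and z of disc_large in the frame of stand between 0.011 and 0.019 m and angle between each of disc_large, disc_small's own z axis and vertical below 0.1 rad and linear speed of each of disc_large, disc_small, anvil, gauge, hook below 0.02 m/s and angular speed of each of disc_large, disc_small, anvil, gauge, hook below 0.2 rad/s and z of disc_small in the frame of stand between 0.047 and 0.055 m and x of anvil in the frame of mat between -0.06 and -0.03 m and y of anvil in the frame of mat between -0.06 and -0.03 m and z of anvil in the frame of mat between 0.001 and 0.009 m and angle between each of anvil, gauge, hook's own z axis and vertical below 0.12 rad and x of gauge in the frame of mat between -0.06 and -0.03 m and y of gauge in the frame of mat between 0.03 and 0.06 m and z of gauge in the frame of mat between 0.001 and 0.009 m and x of hook in the frame of mat between 0.03 and 0.06 m and y of hook in the frame of mat between -0.06 and -0.03 m and z of hook in the frame of mat between 0.001 and 0.009 m); the robot touches nothing.
It fails at once if the jar is shifted by more than 25 mm (distance of jar from where it was at the start of the episode above 0.025 m).
It fails at once if the mouthpiece cap is shifted by more than 25 mm (distance of cap from where it was at the start of the episode above 0.025 m).
It fails at once if the burnisher is shifted by more than 25 mm (distance of burnisher from where it was at the start of the episode above 0.025 m).
It also fails if it takes over 128 s, if anything falls off the work surface, if the arm or the gripper's body presses on something with over 40 N, if the wrist force passes 120 N, or if a joint passes its speed limit or range.

## Working session

There is one attempt and no reset: what is moved stays moved. The work goes in short steps, each a Python script; the robot and the scene stay as the last script left them, time stands still between calls to the robot, and variables do not carry over. Pictures are saved under pics/ and viewed, at most 14 in all, crops included, and the job is handed in when it is done.

```bash
ls; mkdir -p pics
python3 - <<'E'
from workcell import *
import cv2
for n in("top","side"):
    cv2.imwrite(f"pics/{n}0.png",cv2.resize(get_image(n)[:,:,::-1],(800,600),interpolation=cv2.INTER_CUBIC)); print(n,calibration(n))
o=get_obs();print(o)
E
```

```text
pics
top {'fx': 423.51055517512117, 'fy': 423.51055517512117, 'cx': 248.7252778965211, 'cy': 190.64572126270224, 'dist': array([0.00295622, 0.        , 0.        , 0.        , 0.        ]), 'origin': array([ 0.49975799, -0.01500207,  0.98132271]), 'attitude': array([ 0.09389635, -0.04184643, -1.55478988])}
side {'fx': 454.7919823244856, 'fy': 454.7919823244856, 'cx': 260.52063331589335, 'cy': 204.8133278425396, 'dist': array([0.04758741, 0.        , 0.        , 0.        , 0.        ]), 'origin': array([0.54036815, 0.8673537 , 0.70752511]), 'attitude': array([ 0.03231489, -1.38339507, -2.7615343 ])}
{'time_s': 0.1, 'qpos': array([ 1.03590784e+00,  3.59442926e-01,  1.51130405e+00, -1.65550949e-06,
        1.27249028e+00, -1.15105366e-01]), 'dq': array([-5.35278110e-04, -2.30655062e-03, -2.11337581e-03, -5.94760394e-04,
       -1.33220803e-03, -6.27538338e-05]), 'effort': array([-9.25817985e-04, -5.16357386e+01, -2.71406794e+01,  6.77066180e-02,
        2.75635184e-02, -4.54338408e-05]), 'ee_pos': array([0.24424678, 0.54739348, 0.23589537]), 'tcp_rot': array([-6.54452845e-01, -3.07213282e+00,  2.44848535e-03]), 'contact_force': array([-0.17966832, -0.74554676,  0.35648471]), 'wrist_torque': array([-0.00697279, -0.03611439,  0.00563517]), 'finger_force': 0.0, 'width': 0.08772454398235377}
```

View pics/top0.png

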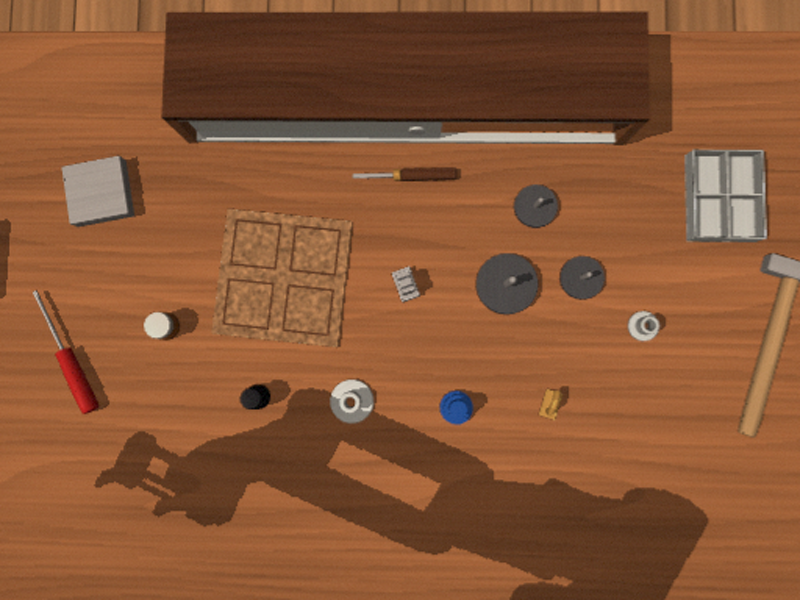

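View pics/side0.png

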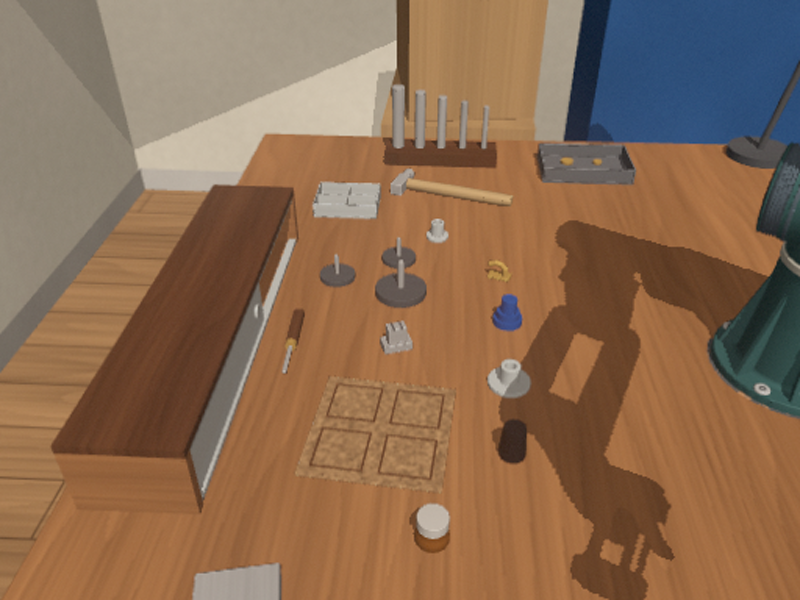

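```bash
cat > h.py <<'E'
import numpy as np, cv2
from scipy.spatial.transform import Rotation as R
from workcell import calibration
def cam(n):
    c=calibration(n); K=np.array([[c['fx'],0,c['cx']],[0,c['fy'],c['cy']],[0,0,1]])
    return K,np.asarray(c['dist']),np.asarray(c['origin']),R.from_rotvec(c['attitude']).as_matrix()
def pix(n,P):  # world -> pixel
    K,d,o,A=cam(n); Rc=np.diag([1,-1,-1])@A.T
    return cv2.projectPoints(np.atleast_2d(np.array(P,float)),cv2.Rodrigues(Rc)[0],-Rc@o,K,d)[0][:,0]
def world(n,uv,z):  # pixel -> world at height z
    K,d,o,A=cam(n)
    u=cv2.undistortPoints(np.array(uv,float).reshape(-1,1,2),K,d)[:,0]
    r=np.c_[u[:,0],-u[:,1],-np.ones(len(u))]@A.T
    return (o+r*((np.reshape(z,(-1,1))-o[2])/r[:,2:]))[:,:2]
def crop(img,x0,y0,w,h,s,f):
    c=cv2.resize(img[y0:y0+h,x0:x0+w,::-1],None,fx=s,fy=s,interpolation=cv2.INTER_CUBIC)
    for i in range(0,w,10):
        cv2.line(c,(i*s,0),(i*s,12 if i%50 else 25),(0,255,0),1)
    for i in range(0,h,10): cv2.line(c,(0,i*s),(12 if i%50 else 25,i*s),(0,255,0),1)
    cv2.imwrite(f,c)
E
python3 - <<'E'
from workcell import *
from h import *
t=get_image("top");np.save("t0.npy",t);np.save("s0.npy",get_image("side"))
crop(t,130,130,150,140,4,"pics/c1.png")
crop(t,205,160,120,115,5,"pics/c2.png")
crop(t,280,110,150,160,3,"pics/c3.png")
E
```

```text
(no output)
```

View pics/c1.png

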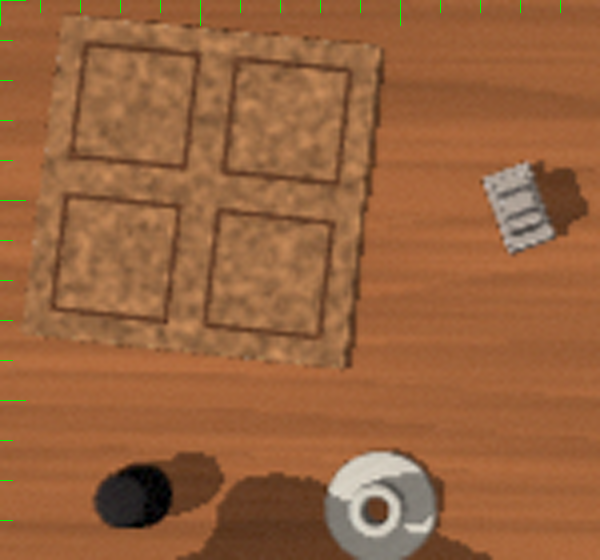

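View pics/c2.png

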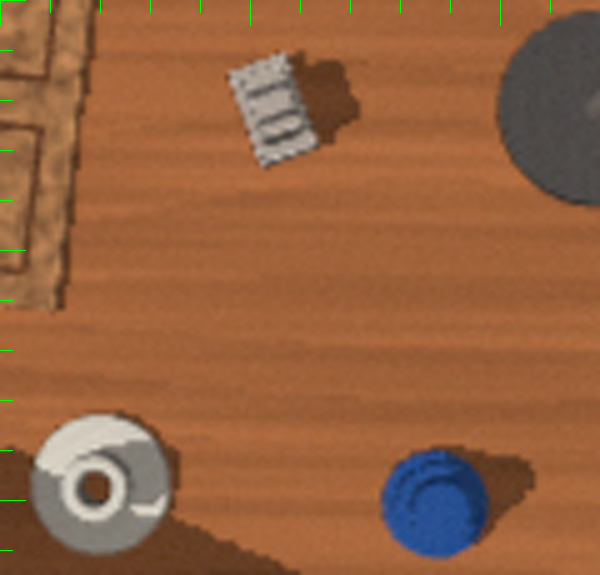

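View pics/c3.png

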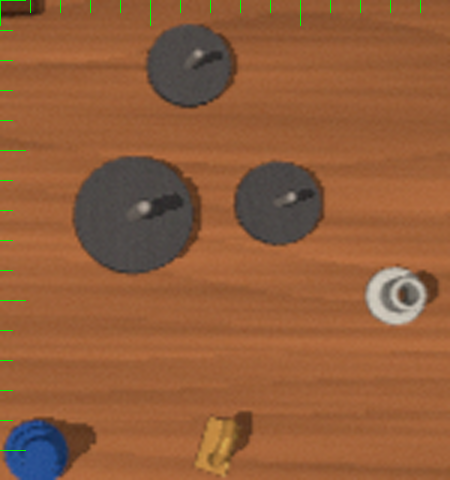

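```bash
cat > m.py <<'E'
from h import *
def W(pts,x0,y0,s,z): return world("top",(np.array(pts,float).reshape(-1,2)+.5)/s-.5+[x0,y0],z)
c1=(130,130,4);c2=(205,160,5);c3=(280,110,3)
big=W([(100,483)],*c2,.008)[0]; bigh=W([(94,488)],*c2,.036)[0]
stand=W([(133.5,214)],*c3,.015)[0]; tip=W([(143,208)],*c3,.067)[0]
small=W([(396,295.5)],*c3,.008)[0]; smallh=W([(407,293)],*c3,.034)[0]
gauge=W([(435,503.5)],*c2,.012)[0]; gaugeh=W([(441,503)],*c2,.048)[0]
anv=W([(230,72),(283,52),(318,147),(265,166)],*c2,.014)
hook=W([(213,418),(196,467),(226,474),(242,425)],*c3,.005)
mat=W([(63,15),(382,47),(348,367),(23,332)],*c1,.005)
nr,nl,fr,fl=W([(269.8,273.8),(116,257.8),(286,121),(135.5,105)],*c1,.005)
E
python3 - <<'E'
from m import *
np.set_printoptions(precision=4,suppress=True)
for k in "big bigh stand tip small smallh gauge gaugeh anv hook mat nr nl fr fl".split():print(k,globals()[k].tolist())
print(mat.mean(0),(nr+nl+fr+fl)/4,[np.linalg.norm(a) for a in(nr-nl,fr-nr,fl-nl,fr-fl)],np.linalg.norm(np.diff(hook,axis=0),axis=1),np.linalg.norm(np.diff(anv,axis=0),axis=1))
t=np.load("t0.npy");s=np.load("s0.npy")
hs=pix("side",[[*hook.mean(0),.015]])[0].astype(int)
print(pix("side",[[*stand,.015],[*big,.0],[*gauge,0.],[*hs,0]]),hs)
a=cv2.resize(t[245:275,340:370,::-1],(380,380),interpolation=cv2.INTER_CUBIC)
b=cv2.resize(s[hs[1]-15:hs[1]+15,hs[0]-15:hs[0]+15,::-1],(380,380),interpolation=cv2.INTER_CUBIC)
cv2.imwrite("pics/hk.png",np.hstack([a,b]))
E
```

```text
big [0.43320249035155683, 0.07066641373432814]
bigh [0.43287471990898074, 0.0708198946562745]
stand [0.6078398297190112, -0.15412237958434805]
tip [0.6064548314125333, -0.15343469798486323]
small [0.549069060809331, -0.35272463817757743]
smallh [0.5497125951852906, -0.35173190948415345]
gauge [0.42709827370381737, -0.08154015013969625]
gaugeh [0.4300608569170814, -0.08166914375997564]
anv [[0.6220316664107354, 0.014137224296599662], [0.6315975471694434, -0.010119234619257508], [0.5879062589821613, -0.026749105430654424], [0.5788425734148721, -0.0025936861037656606]]
hook [[0.4544714364547062, -0.21549402999773615], [0.4175730654357054, -0.20259394946214307], [0.4127922190943165, -0.2250147215779504], [0.4496166458108857, -0.2372136687312815]]
mat [[0.716768369846978, 0.26448968744374873], [0.699434455410903, 0.07533748953156083], [0.512182953980926, 0.09104950043059193], [0.5294994629496887, 0.2809113345017682]]
nr [0.5653947600955012, 0.1377814199862459]
nl [0.5734778684787297, 0.22798678759520466]
fr [0.6550352409135999, 0.1306699378527249]
fl [0.6635372028560791, 0.2195878675552008]
[0.6145 0.1779] [0.6144 0.179 ] [np.float64(0.09056679847826357), np.float64(0.08992212730710564), np.float64(0.09045012750864202), np.float64(0.08932346600667604)] [0.0391 0.0229 0.0388] [0.0261 0.0467 0.0258]
[[ 255.7128  183.2549]
 [ 324.5542  245.5355]
 [ 323.6069  206.2483]
 [1913.1511 -253.3282]] [319 172]
```

View pics/hk.png

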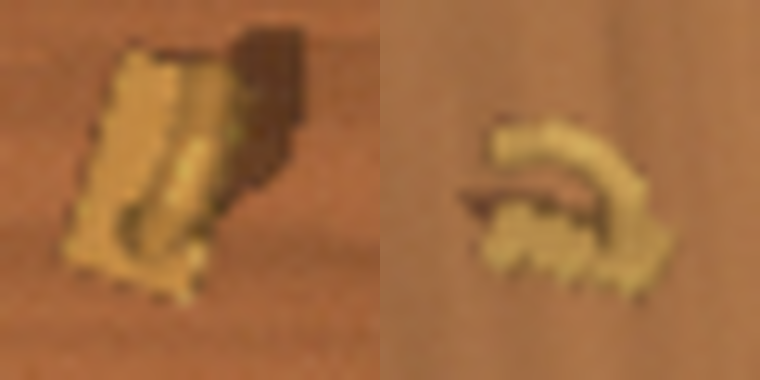

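```bash
cat > fit.py <<'E'
from m import *
def fit(n,img,P,z,rad):
    hsv=cv2.cvtColor(img,cv2.COLOR_RGB2HSV); m=((hsv[...,1]<75)).astype(np.uint8)
    m=cv2.resize(m*255,None,fx=4,fy=4,interpolation=cv2.INTER_LINEAR)
    m=(m>127).astype(np.uint8)
    cs,_=cv2.findContours(m,cv2.RETR_EXTERNAL,cv2.CHAIN_APPROX_NONE)
    p=(pix(n,[[*P,z]])[0]+.5)*4-.5
    c=min((c for c in cs if len(c)>60),key=lambda c:np.linalg.norm(c[:,0].mean(0)-p))
    w=world(n,(c[:,0]+.5)/4-.5,z)
    # circle of known radius, robust
    from scipy.optimize import least_squares
    r=least_squares(lambda q:np.hypot(*(w-q[:2]).T)-q[2],[*P,rad],loss="soft_l1",f_scale=.001)
    return r.x
E
python3 - <<'E'
from fit import *
np.set_printoptions(precision=4,suppress=True)
t=np.load("t0.npy");s=np.load("s0.npy")
for n,i in(("top",t),("side",s)):
    for k,P,z,r in(("stand",stand,.015,.045),("big",big,.008,.032),("small",small,.008,.022)):
        try: print(n,k,fit(n,i,P,z,r))
        except Exception as e: print(n,k,e)
from workcell import *
print(get_obs()["time_s"])
E
```

```text
top stand [ 0.6073 -0.1539  0.0439]
top big [0.4328 0.0703 0.0315]
top small [ 0.549  -0.3521  0.0219]
side stand [ 0.6087 -0.1677  0.0656]
side big [0.4314 0.0721 0.0343]
side small [ 0.5468 -0.3613  0.035 ]
0.2
```

```bash
cat > rb.py <<'E'
from fit import *
from workcell import *
np.set_printoptions(precision=4,suppress=True)
def ori(a):  # closing line along yaw a + 90deg; picks the half turn with the smaller wrist angle
    return (R.from_euler('z',a)*R.from_euler('x',np.pi)).as_rotvec()
def best(p,a):
    c=[(abs(q[5]),k) for k in(a,a+np.pi) if (q:=solve_ik(p,ori(k))) is not None]
    return ori(min(c)[1])
def P(xy,z): return [float(xy[0]),float(xy[1]),z]
def over(xy,a,z=.17):
    o=best(P(xy,z),a); move_to(P(xy,z),o); return o
def st(*m):
    o=get_obs(); print(*m,"t",round(o["time_s"],1),o["ee_pos"],"w",round(o["width"],4),"F",o["contact_force"],"ff",round(o["finger_force"],1))
E
python3 - <<'E'
from rb import *
b=np.array([.4328,.0703])
grip(.07,20)
over(b,1.57,.10); movel(P(b,.026),velocity=.1); st()
grip(0.0,6); st("g1"); grip(.045,6)
o=best(P(b,.026),0.0); movel(P(b,.045)); move_to(P(b,.045),o); movel(P(b,.026)); grip(0.,30); st("g2")
movel(P(b,.17),velocity=.2); st("up")
s=np.array([.6073,-.1539])
over(s,0.0,.16); st("over")
crop(get_image("top"),270,120,120,110,5,"pics/ov.png")
E
```

```text
t 3.5 [0.4331 0.0704 0.0263] w 0.0701 F [ 0.2894 -0.3449 -0.4925] ff 0.0
g1 t 4.2 [0.4329 0.0703 0.0261] w 0.0304 F [-0.2767 -0.1968  2.3689] ff 6.0
g2 t 7.0 [0.4331 0.0703 0.0264] w 0.0295 F [-0.6687  0.1326  2.7414] ff 30.0
up t 7.9 [0.432  0.0703 0.1692] w 0.0295 F [-0.0173  0.729  -1.2097] ff 30.0
over t 10.2 [ 0.6071 -0.1536  0.1597] w 0.0296 F [ 0.7636 -0.4472 -1.1983] ff 30.0
```

View pics/ov.png

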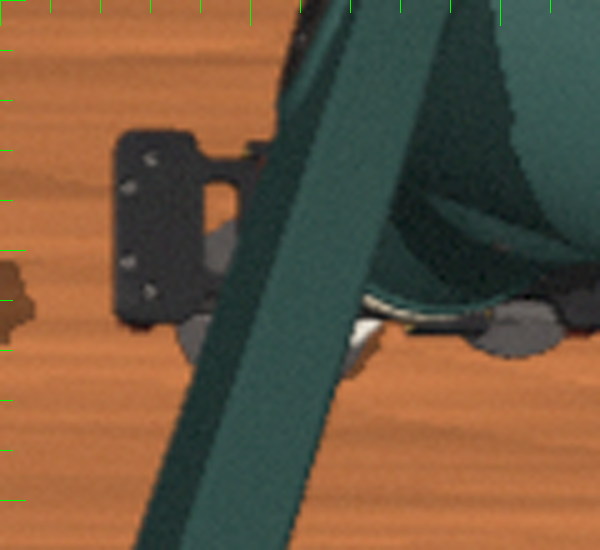

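```bash
cat >> rb.py <<'E'
def insert(s,ztip,zdeep,zend):
    movel(P(s,ztip+.008),velocity=.1)
    offs=[(0,0)]+[(r*np.cos(k*np.pi/3+r*200),r*np.sin(k*np.pi/3+r*200)) for r in(.002,.0035) for k in range(6)]
    for d in offs:
        c=np.array(s)+d
        movel(P(c,ztip+.003),velocity=.05)
        if not movel(P(c,zdeep),velocity=.04,guard=6):
            st("in",d); break
        st("hit",d); movel(P(c,ztip+.003),velocity=.05)
    else: return None
    print(movel(P(c,zend),velocity=.04,guard=8)); st("down"); return c
E
python3 - <<'E'
from rb import *
print(insert([.6073,-.1539],.093,.082,.039))
E
```

```text
in (0, 0) t 11.8 [ 0.607  -0.1538  0.0816] w 0.0294 F [-0.0239  1.0611 -0.7768] ff 30.0
True
down t 12.7 [ 0.6069 -0.1538  0.0412] w 0.0296 F [-0.3193  0.7065  4.0242] ff 30.0
[ 0.6073 -0.1539]
```

Run:
```python
from rb import *
s=np.array([.6073,-.1539]); b=np.array([.549,-.3521])
grip(.06); movel(P(s,.041+.12),velocity=.2)
over(b,1.57,.10); movel(P(b,.026),velocity=.1)
grip(0.0,6); st("g1"); grip(.045,6)
o=best(P(b,.026),0.0); movel(P(b,.045)); move_to(P(b,.045),o); movel(P(b,.026)); grip(0.,30); st("g2")
movel(P(b,.17),velocity=.2)
over(s,0.0,.16); st("over")
print(insert(s,.093,.085,.074))
```

```text
g1 t 17.3 [ 0.5491 -0.3522  0.0262] w 0.0267 F [-0.143  -0.0662  1.4374] ff 6.0
g2 t 20.2 [ 0.5494 -0.3524  0.0266] w 0.0255 F [ 0.0218 -0.2887  1.6417] ff 30.0
over t 21.9 [ 0.6071 -0.1548  0.1595] w 0.0258 F [ 0.4411 -0.6162 -0.275 ] ff 30.0
in (0, 0) t 23.3 [ 0.607  -0.1538  0.0846] w 0.0258 F [-0.1025 -0.6601 -1.2275] ff 30.0
True
down t 23.6 [ 0.6081 -0.1542  0.0766] w 0.0259 F [ 0.1841 -0.7403  1.8462] ff 30.0
[ 0.6073 -0.1539]
```

```bash
cat >> rb.py <<'E'
def pick(xy,a,z,op,f):
    grip(op); over(xy,a,.12); movel(P(xy,z),velocity=.12); grip(0.,f); st("grip"); movel(P(xy,.14),velocity=.2)
def place(xy,a,z,op):
    over(xy,a,.14); movel(P(xy,z+.015),velocity=.12); print(movel(P(xy,z+.003),velocity=.03,guard=4)); st("put"); grip(op); movel(P(xy,.15),velocity=.2)
E
python3 - <<'E'
from rb import *
s=[.6073,-.1539]
grip(.05); movel(P(s,.077+.1),velocity=.2)
pick(anv.mean(0),.363,.032,.05,40); st("up")
place(nr,.363,.032,.04)
g=np.array([.428,-.0815])
pick(g,1.57,.041,.06,20); st("up")
place(nl,1.57,.041,.05)
E
```

```text
grip t 27.2 [ 0.6052 -0.0063  0.0323] w 0.0176 F [-0.9139 -0.2905  2.7816] ff 40.0
up t 27.9 [ 0.6041 -0.0062  0.139 ] w 0.018 F [-0.8361  0.7641 -2.3816] ff 40.0
True
put t 29.9 [0.5659 0.1379 0.0371] w 0.0179 F [-0.2162 -0.071   3.058 ] ff 40.0
grip t 34.6 [ 0.4281 -0.0815  0.0412] w 0.0246 F [-1.4113  0.1346  3.802 ] ff 20.0
up t 35.2 [ 0.4276 -0.0814  0.1395] w 0.0246 F [ 0.0695  0.128  -1.7788] ff 20.0
True
put t 37.8 [0.5741 0.2281 0.0456] w 0.0246 F [ 0.0592 -0.0996  2.1868] ff 20.0
```

Now the hook.

Run:
```python
from rb import *
h=hook.mean(0); print(h)
pick(h,-.337,.024,.04,20); st("up")
place(fr,-.337,.024,.035)
over([.45,-.25],0,.25); st("end")
cv2.imwrite("pics/s1.png",cv2.resize(get_image("side")[110:330,180:400,::-1],None,fx=2.7,fy=2.7,interpolation=cv2.INTER_CUBIC))
t=get_image("top"); np.save("t1.npy",t)
crop(t,130,120,200,150,4,"pics/t1.png")
```

```text
[ 0.4336 -0.2201]
grip t 42.7 [ 0.4338 -0.2202  0.0242] w 0.0094 F [-0.5775 -0.5157  3.0536] ff 20.0
up t 43.4 [ 0.433  -0.2197  0.1393] w 0.0097 F [ 1.0396  0.6855 -0.6502] ff 20.0
True
put t 46.9 [0.6554 0.1305 0.0286] w 0.0098 F [-0.2679  0.1566  2.938 ] ff 20.0
end t 50.1 [ 0.4501 -0.2496  0.2495] w 0.035 F [-0.556   0.2673  0.3125] ff 0.0
```

View pics/s1.png

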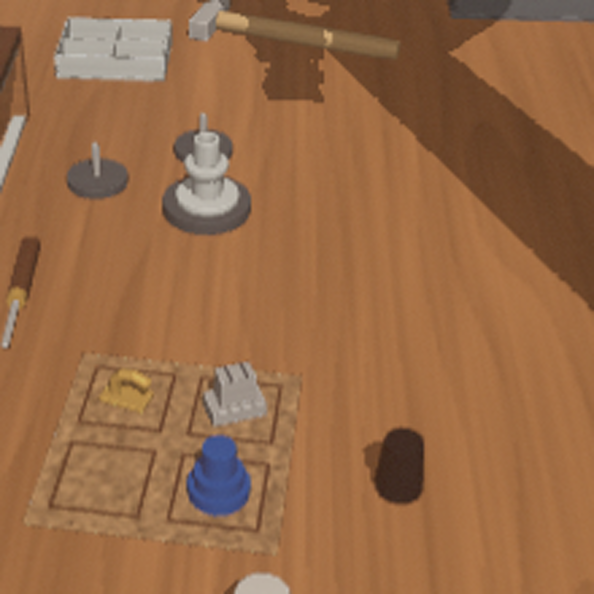

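View pics/t1.png

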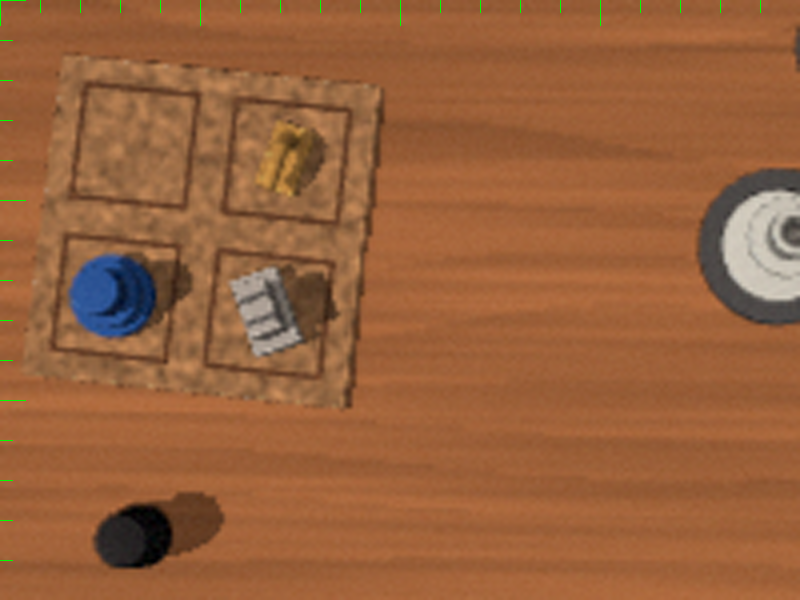

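Both discs are seated on the large stand. The gauge at about (112,296), anvil at (268,312) and hook at (290,158) stand upright in their squares, about 1 px (2–3 mm) or less from centre. The bystanders in view have not moved.

```bash
python3 -c "
from workcell import *
print(sign_off())"
```

```text
the job is handed in; nothing more can be done
None
```

The job is done and handed in at about 50 s: both discs are seated on the largest stand, and the anvil, gauge and hook stand upright in their squares; the judge's verdict was not shown to me.

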